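Put the objective away in the push-to-open drawer

ROBOT

A 7-joint arm with a two-finger parallel gripper is mounted at the origin on a cart in front of the work surface, level with it; the furniture and walls round the work are solid. World frame = base frame: x ahead of the robot, y to its left, z up, the work surface at z = 0. Lengths are in mm, angles in rad, forces in N, time in s.
With the tool pointing down it reaches from about 425 to 950 mm from the base axis. Payload 4.7 kg.
Tool frame: the origin (TCP) lies at the very end of the fingers, on their centre line; the grasp point (between the pads) lies arm.tcp_to_grasp behind it (arm.tcp_to_grasp is the distance from the TCP to the grasp point, in mm); z points along the fingers, y is the line along which they close (so a half turn about z gives the same grasp; the last joint's range is limited). The gripper opens to 85 mm and grips with 20 to 120 N. Pads are 22 mm wide; open, the fingers measure 114 mm over their backs; the gripper's body (76 mm by 85 mm) begins 54 mm behind the grasp point. The pads swing forward as they close: fully open they stand 13 mm farther back than shut.
Start: joints at [1.294, 0.469, -0.049, 1.532, 0.024, 1.141, -0.082], TCP at [165.605, -654.388, 231.335] pointing down, gripper open.
Joint ranges: [-2.59, 2.59], [-0.33, 1.99], [-1.39, 1.29], [0.1, 2.45], [-1.04, 4.18], [0.21, 1.99], [-2.66, 2.66]. Speed limits (rad/s): [2.57, 2.57, 3.14, 3.14, 3.14, 3.14, 3.14].

INTERFACE

Orientations are given as a 3x3 rotation matrix whose columns are the frame's x, y, z axes.
In Python, from cell import arm gives the robot as it stands.
- The arm moves only by the tool carry_out, never from a script. Its argument "moves" is a list of rows, each a list of 7 numbers: the shift along the tool's x, y, z each as a share of 150 mm, from -1 to 1, then the turn, a rotation vector about the tool's x, y, z each as a share of pi/4 rad, from -1 to 1, then the opening, from -1 (shut) to 1 (fully open), so that 0 is half open. A call has 1 to 12 rows; each row is the pose to reach, as a shift and turn from the pose commanded when the call began, along the tool's axes at that moment; what a row does not reach only later rows make up. A row lasts 1/8 s, in which the tool goes at most 62.5 mm and 10.7 degrees, less where a joint would pass 70% of its speed; a pose out of reach is approached as far as the arm can. A call with a number of a shift or a turn outside -1 to 1 is refused whole. A call with a gripper value outside its range is refused whole. The fingers move at their own pace and stop on an object; "newtons" is the grip in N (left out, the last holds). Time passes only in rows, so rows that repeat a pose let the fingers close. It gives the time, the measured TCP pose, the force, the opening and the grip force at its end, in the units of the state.
- arm.get_obs(): the state, without advancing time (a new reading comes with each control period).
- arm.capture(name): name is "scene" or "top"; returns (picture, depth): 420x560x3 uint8, red, green, blue; 420x560 float32, mm along the optical axis (not along the pixel's ray), 0 where there is no reading.
- arm.camera_model(name): a dict with "fx", "fy", "cx", "cy" (pixels), "D" ([k1, k2, p1, p2, k3] as OpenCV has them; the pictures are not rectified), "world_to_cam" (4x4, takes a point from world to camera coordinates). Camera axes: x right, y down, z forward; pixel columns grow to the right and rows downward; lengths in mm; the calibration is good to about 2 mm. A picture is of the moment at which its call begins. camera_model takes no time and is no camera call.
- arm.sign_off(): hands the job in; it is judged then, once.
The state is a dict: "t": time; "joints": joint angles; "qvel": joint speeds; "joint_efforts": joint torques, N m; "eef_pos": TCP position; "tcp_rot": TCP orientation; "wrist_force": force on the tool from outside, world axes, zero at the start; "wrist_torque": the same for the moment, N m; "finger_gap": opening from 0.0 (shut) to 1.0 (fully open); "gripper_force": force on a finger pad.
Only numpy, scipy, OpenCV 4.12 (cv2) and the standard library are available. Lean on these libraries where they do the work, as an engineer would, in place of code of your own. Each camera call takes 0.05 s, during which the arm holds its last target. There are 200 camera calls.

TASK

Put the larger of the two microscope objectives away in the handleless push-to-open drawer unit: press the drawer front in until its touch latch lets go and the drawer springs out, stand the objective upright in the round seat inside, then push the drawer shut until it latches and stays closed. Press the front only gently, with a fingertip's force, because the latch's free play is not known and it must not be forced, and leave the other loose optics where they stand.

Things in the scene. Friction and masses are not known exactly. Their poses are not given: they have to be found in the camera images.
- cabinet: low grey steel drawer unit fixed to the bench, 180 wide (y), 76 mm high. Origin at its underside; x axis points from the drawer front into the unit (push-shut direction), z up. Its 4 mm side plates run from x = -95 to +114 mm, its top from -55 to +114 mm; the shut drawer's front face stands at x = -95 mm, between the side plates. Any press on unit or drawer must stay under 12 N
- drawer (a joint): m out of the unit: 0 latched shut, 0.070 sprung fully out, negative when pressed past shut. Pressing past the trip depth and letting go frees it: a 2-3 N spring drives it out, damped (0.12 m/s). Push back (2-5 N, more if fast) past the trip depth again, let go: it latches at 0. Trip depth is about 5 mm past shut plus a free play of 0 to 18 mm, unknown, the same both times
- front_mid (a point): centre of the outer face of the handleless light-grey drawer front, 168 wide, 62 high, 12 mm thick, top edge 73 mm over the bench; axes as the cabinet's. Moves with the drawer. 1 to 2 mm past the trip depth it meets a rubber buffer of about 7 N/mm: push at 15 mm/s until the force is 7 to 8 N, hold 0.25 s, back away; the drawer follows
- seat (a point): centre of the floor of the round seat in the drawer: 36 mm diameter, 10 mm deep, in a black insert; moves with the drawer. Floor 15 mm over the bench, 42 mm behind the front panel's back; 56 mm clear of the top plate when sprung out. Drawer 154 mm wide inside; side walls rise 20 mm, front panel 58 mm over the seat floor
- objective_40_mid (a point): centre, half-way up, of the larger objective: silvery-white turned barrel, 29 mm in diameter, 46 mm tall, about 0.13 kg, standing upright on its thread on the bench, tapering towards the top; grasp round the middle; z axis up along the barrel. This one goes into the drawer
- objective_4_mid (a point): centre of the smaller objective, 24 mm in diameter, 30 mm tall; stays where it stands
- eyepiece_1_mid (a point): centre of a black stepped eyepiece, 35 mm in diameter, 42 mm tall; stays where it stands
Not all that is in view belongs to the job. Leave any turquoise look-alike of the part that bears objective_40_mid alone.

How it is judged:
By the outcome, as a careful person would: the job done as asked, in the order asked, and still so for the second after the job is handed in, with the robot touching nothing.
It also fails if it takes over 72 s, if anything falls off the work surface, if the arm or the gripper's body presses on something with over 40 N, if the wrist force passes 120 N, or if a joint passes its speed limit or range.

## Working session

There is one attempt and no reset: what is moved stays moved. The work goes in short steps, Python scripts to look and compute and a tool call to move; the robot and the scene stay as the last step left them, time stands still between calls to the robot, and variables do not carry over. Pictures are saved under pics/ and viewed, at most 10 in all, crops included, and the job is handed in when it is done.

Besides the shell and the picture viewer there is one more tool, called after "Request:" by a JSON object that holds its "op" and its "data". carry_out: Moves the arm, as the interface text tells. Shift numbers are shares of 150 mm and turn numbers shares of pi/4 rad, none past 1 either way. Its arguments: {"type":"object","properties":{"moves":{"type":"array","items":{"type":"array","items":{"type":"number","minimum":-1,"maximum":1}}},"newtons":{"type":"number"}},"required":["moves"]}

```bash
ls; mkdir -p pics; cat > h.py <<'E'
import numpy as np, cv2
from cell import arm
def cap(n):
    p,d=arm.capture(n); m=arm.camera_model(n); return p,d,m
def pts(d,m):
    h,w=d.shape; u,v=np.meshgrid(np.arange(w),np.arange(h))
    K=np.array([[m['fx'],0,m['cx']],[0,m['fy'],m['cy']],[0,0,1]])
    n=cv2.undistortPoints(np.stack([u,v],-1).reshape(-1,1,2).astype(float),K,np.array(m['D'])).reshape(h,w,2)
    P=np.dstack([n[...,0]*d,n[...,1]*d,d,np.ones_like(d)])
    W=P@np.linalg.inv(np.array(m['world_to_cam'])).T
    W=W[...,:3]; W[d<=0]=np.nan; return W
def st():
    o=arm.get_obs(); print(round(o['t'],3),np.round(o['eef_pos'],1),np.round(o['tcp_rot'],3).tolist(),np.round(o['wrist_force'],2),round(o['finger_gap'],3),np.round(o['gripper_force'],1),np.round(o['joints'],3))
E
python3 - <<'E'
from h import *
for n in("scene","top"):
    p,d,m=cap(n); cv2.imwrite(f'pics/{n}0.png',p[...,::-1]); np.savez(f'{n}0.npz',p=p,W=pts(d,m)); print(n,np.round(np.linalg.inv(np.array(m['world_to_cam'])),3).tolist(),m['fx'])
print(arm.tcp_to_grasp); st()
E
```

```text
pics
scene [[-0.635, -0.359, 0.684, -143.863], [-0.772, 0.305, -0.557, 659.899], [-0.008, -0.882, -0.471, 544.536], [0.0, 0.0, 0.0, 1.0]] 514.6394339374912
top [[0.008, -0.99, 0.144, 426.888], [-1.0, -0.009, -0.006, 111.155], [0.007, -0.144, -0.99, 921.393], [0.0, 0.0, 0.0, 1.0]] 476.3409299625401
18.700000000000003
0.1 [ 165.4 -653.9  230.4] [[0.969, 0.245, -0.001], [0.245, -0.969, 0.002], [-0.0, -0.002, -1.0]] [-0.65  0.23 -1.29] 0.996 0.0 [ 1.294  0.469 -0.049  1.534  0.024  1.141 -0.082]
```

View pics/scene0.png

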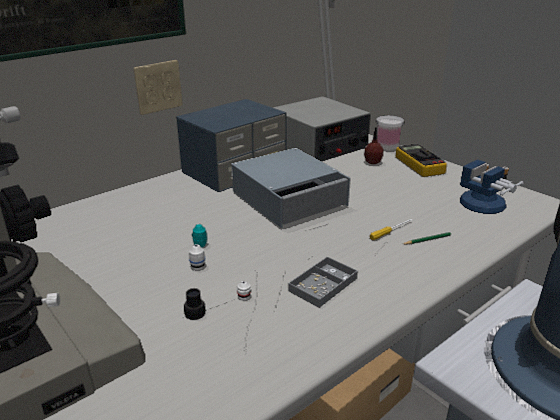

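View pics/top0.png

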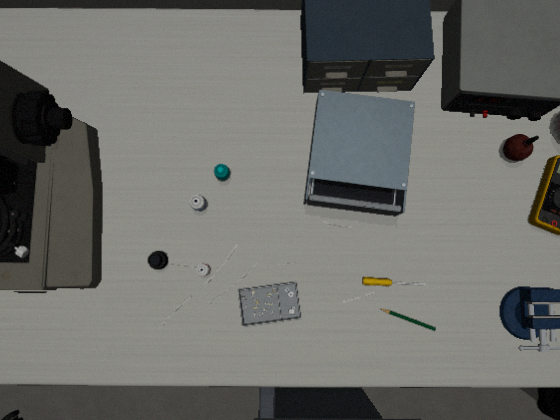

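The scene shows four loose pieces. In the top view they are:
- the larger white barrel at (199,203)
- a small white one at (204,270)
- a turquoise look-alike at (222,172)
- the black eyepiece at (158,260)

The white barrel at (199,203), seen at (197,258) in the scene view, fits objective_40. The cabinet front faces the robot, at about (305..404, 210) in the top view. I'll measure these and confirm with a crop.

```bash
python3 - <<'E'
from h import *
a=np.load('top0.npz');W=a['W'];p=a['p']
s=np.load('scene0.npz');Ws=s['W'];ps=s['p']
c=[cv2.resize(x,(390,390),interpolation=cv2.INTER_CUBIC) for x in (p[145:285,140:280],ps[210:325,160:275])]
cv2.imwrite('pics/crop1.png',np.hstack(c)[...,::-1])
print('bench z',np.nanmedian(W[300:370,100:220,2]),np.nanmedian(Ws[330:370,150:300,2]))
def obj(W,u,v,r,zl):
    w=W[v-r:v+r+1,u-r:u+r+1].reshape(-1,3); w=w[w[:,2]>zl]
    t=w[w[:,2]>np.nanmax(w[:,2])-6]
    print((u,v),len(w),'zmax',np.round(np.nanpercentile(w[:,2],98),1),'med',np.round(np.nanmedian(w,0),1),'mid',np.round((np.nanpercentile(w,2,axis=0)+np.nanpercentile(w,98,axis=0))/2,1),'ext',np.round(np.nanpercentile(w,98,axis=0)-np.nanpercentile(w,2,axis=0),1),'top',np.round(np.nanmedian(t,0),1))
for u,v in((199,203),(204,270),(222,172),(158,260)): obj(W,u,v,16,8)
for u,v in((197,258),(244,290),(200,235),(195,303)): obj(Ws,u,v,15,8)
# cabinet top plate
for W_,box in((W,(85,225,295,425)),(Ws,(140,230,225,355))):
    w=W_[box[0]:box[1],box[2]:box[3]].reshape(-1,3)
    t=w[(w[:,2]>70)&(w[:,2]<83)&(w[:,0]<860)]
    r=cv2.minAreaRect(t[:,:2].astype(np.float32)); print('top z',np.median(t[:,2]),len(t),r,np.round(cv2.boxPoints(r),1).tolist())
E
```

```text
bench z -0.05417706598092309 0.5937435783988576
(199, 203) 207 zmax 46.9 med [549.5 265.2  37.5] mid [551.2 266.9  32. ] ext [26.2 24.9 29.7] top [551.4 267.6  44.9]
(204, 270) 133 zmax 31.0 med [424.9 254.5  24.3] mid [425.4 255.8  21.8] ext [21.1 21.6 18.3] top [424.8 255.8  28.5]
(222, 172) 199 zmax 47.1 med [608.2 222.5  37.8] mid [610.1 223.5  30.5] ext [24.2 25.3 33.3] top [610.5 225.4  45.9]
(158, 260) 296 zmax 43.8 med [442.3 338.7  29.7] mid [441.9 339.7  26.8] ext [31.8 27.4 34.1] top [440.5 344.2  41.5]
(197, 258) 328 zmax 46.7 med [544.1 272.7  29. ] mid [569.7 255.6  27.7] ext [64.4 53.8 38. ] top [549.2 270.2  45.8]
(244, 290) 193 zmax 31.7 med [420.3 260.4  21.2] mid [422.9 258.1  20.1] ext [18.5 19.5 23.2] top [423.3 258.1  28.7]
(200, 235) 331 zmax 46.9 med [601.8 231.9  34.6] mid [581.  245.3  28.5] ext [73.7 61.9 36.9] top [555.6 263.7  45.1]
(195, 303) 475 zmax 42.9 med [435.2 346.8  23.8] mid [440.  344.8  26.2] ext [27.6 29.2 33.5] top [441.4 342.9  41.5]
top z 75.5814866551816 9417 ((645.0633544921875, -35.77850341796875), (180.70742797851562, 210.5302276611328), 82.93437194824219) [[529.5, -112.5], [738.4000244140625, -138.39999389648438], [760.5999755859375, 40.900001525878906], [551.7000122070312, 66.80000305175781]]
top z 76.36801742022345 3223 ((667.2938842773438, -85.53216552734375), (282.1843566894531, 268.9122314453125), 83.89413452148438) [[518.5999755859375, -211.5], [786.0, -240.10000610351562], [816.0, 40.5], [548.5999755859375, 69.0999984741211]]
```

View pics/crop1.png

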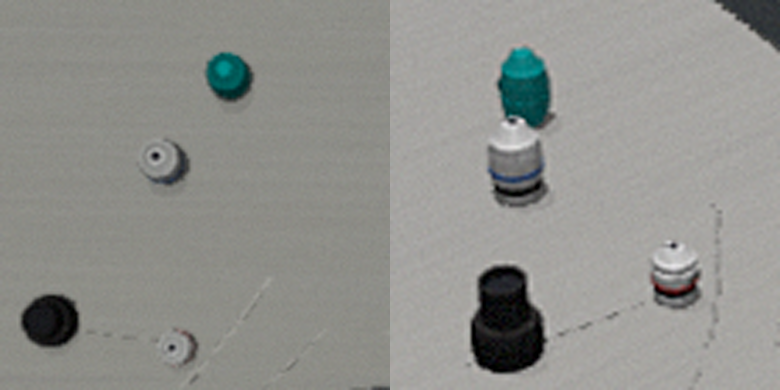

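The crop confirms it: the larger white barrel with the blue ring stands at about (551,268), and its top height of 46.5 mm matches. The turquoise look-alike at (610,225), the smaller objective at (424,256) and the eyepiece at (441,343) stay where they are. The cabinet's rectangle measures 181 x 210 mm as specified, with its yaw at -7.06° and its front centre at (540.6,-22.9). I'll move to the front with the fingers shut.

Request:
{"op": "carry_out", "data": {"moves": [[0.33,-0.31,0,0,0,0.16,-1],[0.65,-0.61,0,0,0,0.31,-1],[0.98,-0.92,0,0,0,0.472,-1],[0.98,-0.92,0,0,0,0.472,-1],[0.98,-0.92,0,0,0,0.472,-1]]}}

```text
t: 0.72
eef_pos: [274.7, -484.1, 231.4]
tcp_rot: [[0.993, -0.12, -0.0], [-0.12, -0.993, -0.0], [-0.0, 0.0, -1.0]]
wrist_force: [-0.7, -0.3, -0.3]
finger_gap: 0.004
gripper_force: 0.0
```

Request:
{"op": "carry_out", "data": {"moves": [[0.25,-0.25,0,0,0,0,-1],[0.5,-0.5,0,0,0,0,-1],[0.75,-0.75,0,0,0,0,-1],[0.97,-1,0,0,0,0,-1]]}}

```text
t: 1.23
eef_pos: [437.4, -355.2, 231.1]
tcp_rot: [[0.992, -0.126, -0.0], [-0.126, -0.992, -0.001], [0.0, 0.001, -1.0]]
wrist_force: [0.3, 0.1, -0.5]
finger_gap: -0.002
gripper_force: 0.0
```

Request:
{"op": "carry_out", "data": {"moves": [[0,-0.33,0,0,0,0,-1],[0,-0.67,0,0,0,0,-1],[0,-1,0,0,0,0,-1]]}}

```text
t: 1.6
eef_pos: [455.5, -205.7, 231.1]
tcp_rot: [[0.992, -0.126, 0.0], [-0.126, -0.992, -0.001], [0.0, 0.001, -1.0]]
wrist_force: [0.8, 1.1, 0.9]
finger_gap: 0.003
gripper_force: 0.0
```

Request:
{"op": "carry_out", "data": {"moves": [[0,-0.33,0,0,0,0,-1],[0,-0.67,0,0,0,0,-1],[0,-1,0,0,0,0,-1],[0,-1,0,0,0,0,-1]]}}

```text
t: 2.1
eef_pos: [474.9, -53.9, 231.5]
tcp_rot: [[0.993, -0.118, 0.001], [-0.118, -0.993, 0.001], [0.001, -0.001, -1.0]]
wrist_force: [-0.3, -0.6, -0.3]
finger_gap: 0.003
gripper_force: 0.0
```

```bash
python3 -c "
from h import *
st()"
```

```text
2.1 [474.9 -53.9 231.5] [[0.993, -0.118, 0.001], [-0.118, -0.993, 0.001], [0.001, -0.001, -1.0]] [-0.3  -0.55 -0.27] 0.003 0.0 [ 0.333  0.166 -0.345  1.97   0.065  1.015 -1.73 ]
```

Request:
{"op": "carry_out", "data": {"moves": [[0,-0.25,0.33,0,0,0,-1],[0,-0.25,0.67,0,0,0,-1],[0,-0.25,1,0,0,0,-1],[0,-0.25,1,0,0,0,-1]]}}

```text
t: 2.6
eef_pos: [476.0, -21.2, 78.2]
tcp_rot: [[0.992, -0.126, -0.008], [-0.126, -0.992, -0.001], [-0.008, 0.002, -1.0]]
wrist_force: [0.8, -0.2, 0.0]
finger_gap: -0.001
gripper_force: 0.0
```

Request:
{"op": "carry_out", "data": {"moves": [[0,0,0.15,0,0,0,-1],[0,0,0.29,0,0,0,-1],[0.1,0,0.29,0,0,0,-1],[0.2,0,0.29,0,0,0,-1],[0.2,0,0.29,0,0,0,-1],[0.2,0,0.29,0,0,0,-1]]}}

```text
t: 3.35
eef_pos: [508.5, -22.4, 38.4]
tcp_rot: [[0.992, -0.123, 0.001], [-0.123, -0.992, -0.0], [0.001, 0.0, -1.0]]
wrist_force: [0.0, 0.8, 0.3]
finger_gap: 0.001
gripper_force: 0.0
```

Request:
{"op": "carry_out", "data": {"moves": [[0.025,0,0,0,0,0,-1],[0.05,0,0,0,0,0,-1],[0.075,0,0,0,0,0,-1],[0.1,0,0,0,0,0,-1],[0.1125,0,0,0,0,0,-1],[0.125,0,0,0,0,0,-1]]}}

```text
t: 4.1
eef_pos: [526.9, -24.5, 37.8]
tcp_rot: [[0.992, -0.122, -0.0], [-0.122, -0.992, -0.0], [-0.0, 0.0, -1.0]]
wrist_force: [-0.3, -0.1, -0.8]
finger_gap: 0.004
gripper_force: 0.0
```

Request:
{"op": "carry_out", "data": {"moves": [[0.0125,0,0,0,0,0,-1],[0.025,0,0,0,0,0,-1]]}}

```text
t: 4.35
eef_pos: [530.6, -25.0, 37.8]
tcp_rot: [[0.992, -0.123, 0.0], [-0.123, -0.992, -0.0], [0.0, 0.0, -1.0]]
wrist_force: [0.8, 0.0, 0.7]
finger_gap: -0.004
gripper_force: 0.0
```

Request:
{"op": "carry_out", "data": {"moves": [[0.0125,0,0,0,0,0,-1]]}}

```text
t: 4.47
eef_pos: [531.7, -25.1, 37.7]
tcp_rot: [[0.992, -0.122, -0.002], [-0.122, -0.992, -0.0], [-0.002, 0.0, -1.0]]
wrist_force: [-2.9, 0.3, 1.8]
finger_gap: 0.001
gripper_force: 1.4
```

Request:
{"op": "carry_out", "data": {"moves": [[0.0125,0,0,0,0,0,-1],[0.02,0,0,0,0,0,-1]]}}

```text
t: 4.72
eef_pos: [534.9, -25.6, 37.6]
tcp_rot: [[0.992, -0.123, -0.001], [-0.123, -0.992, -0.0], [-0.001, 0.0, -1.0]]
wrist_force: [-3.4, -0.2, 2.2]
finger_gap: 0.0
gripper_force: 1.5
```

Request:
{"op": "carry_out", "data": {"moves": [[0.009,0,0,0,0,0,-1]]}}

```text
t: 4.85
eef_pos: [536.1, -25.7, 37.7]
tcp_rot: [[0.992, -0.123, -0.001], [-0.123, -0.992, -0.0], [-0.001, 0.0, -1.0]]
wrist_force: [-3.4, 0.8, 2.3]
finger_gap: -0.002
gripper_force: 1.7
```

Request:
{"op": "carry_out", "data": {"moves": [[0.0075,0,0,0,0,0,-1]]}}

```text
t: 4.97
eef_pos: [537.4, -25.9, 37.7]
tcp_rot: [[0.992, -0.123, -0.001], [-0.123, -0.992, -0.0], [-0.001, 0.0, -1.0]]
wrist_force: [-2.9, 0.3, 0.8]
finger_gap: 0.0
gripper_force: 1.7
```

Request:
{"op": "carry_out", "data": {"moves": [[0.0075,0,0,0,0,0,-1]]}}

```text
t: 5.1
eef_pos: [538.7, -26.1, 37.7]
tcp_rot: [[0.992, -0.123, -0.001], [-0.123, -0.992, -0.0], [-0.001, 0.0, -1.0]]
wrist_force: [-3.5, 1.5, 0.4]
finger_gap: -0.002
gripper_force: 1.7
```

Request:
{"op": "carry_out", "data": {"moves": [[0.0075,0,0,0,0,0,-1]]}}

```text
t: 5.22
eef_pos: [539.9, -26.2, 37.7]
tcp_rot: [[0.992, -0.123, -0.001], [-0.123, -0.992, -0.0], [-0.001, 0.0, -1.0]]
wrist_force: [-3.2, 0.5, 1.1]
finger_gap: 0.0
gripper_force: 1.8
```

Request:
{"op": "carry_out", "data": {"moves": [[0.0075,0,0,0,0,0,-1]]}}

```text
t: 5.35
eef_pos: [540.9, -26.3, 37.7]
tcp_rot: [[0.992, -0.123, -0.001], [-0.123, -0.992, -0.0], [-0.001, 0.0, -1.0]]
wrist_force: [-4.4, 0.2, 0.7]
finger_gap: 0.0
gripper_force: 2.2
```

Request:
{"op": "carry_out", "data": {"moves": [[0.005,0,0,0,0,0,-1]]}}

```text
t: 5.48
eef_pos: [541.3, -26.4, 37.7]
tcp_rot: [[0.992, -0.123, -0.001], [-0.123, -0.992, -0.0], [-0.001, 0.0, -1.0]]
wrist_force: [-5.2, -0.2, 2.3]
finger_gap: -0.001
gripper_force: 2.8
```

Request:
{"op": "carry_out", "data": {"moves": [[0.006,0,0,0,0,0,-1]]}}

```text
t: 5.6
eef_pos: [541.7, -26.4, 37.7]
tcp_rot: [[0.992, -0.123, -0.003], [-0.123, -0.992, -0.0], [-0.003, 0.001, -1.0]]
wrist_force: [-7.2, 1.1, 3.6]
finger_gap: 0.001
gripper_force: 3.6
```

Request:
{"op": "carry_out", "data": {"moves": [[0,0,0,0,0,0,-1],[0,0,0,0,0,0,-1],[-0.1,0,0,0,0,0,-1],[-0.25,0,0,0,0,0,-1],[-0.45,0,0,0,0,0,-1],[-0.66,0,0,0,0,0,-1],[-0.66,0,0,0,0,0,-1],[-0.66,0,0,0,0,0,-1]]}}

```text
t: 6.6
eef_pos: [446.3, -14.4, 38.4]
tcp_rot: [[0.992, -0.123, 0.004], [-0.123, -0.992, 0.0], [0.004, -0.001, -1.0]]
wrist_force: [0.5, -0.1, -0.6]
finger_gap: 0.005
gripper_force: 0.0
```

Request:
{"op": "carry_out", "data": {"moves": [[0,0,-0.33,0,0,0,-1],[0,0,-0.67,0,0,0,-1],[0,0,-1,0,0,0,0.5],[0,0,-1,0,0,0,0.5]]}}

```text
t: 7.1
eef_pos: [448.9, -14.3, 192.1]
tcp_rot: [[0.992, -0.123, 0.012], [-0.123, -0.992, -0.0], [0.011, -0.001, -1.0]]
wrist_force: [0.0, 1.0, -0.2]
finger_gap: 0.424
gripper_force: 0.0
```

Request:
{"op": "carry_out", "data": {"moves": [[0.17,-0.33,0,0,0,0,0.5],[0.34,-0.67,0,0,0,0,0.5],[0.5,-1,0,0,0,0,0.5],[0.5,-1,0,0,0,0,0.5]]}}

```text
t: 7.6
eef_pos: [539.0, 130.1, 186.7]
tcp_rot: [[0.993, -0.116, 0.0], [-0.116, -0.993, 0.004], [-0.0, -0.004, -1.0]]
wrist_force: [-0.9, -1.4, -0.3]
finger_gap: 0.754
gripper_force: 0.0
```

```bash
python3 - <<'E'
from h import *
for n in("scene","top"):
    p,d,m=cap(n); cv2.imwrite(f'pics/{n}1.png',p[...,::-1]); np.savez(f'{n}1.npz',p=p,W=pts(d,m))
t=np.load('top1.npz')['p'][170:270,290:420]; s=np.load('scene1.npz')['p'][150:240,230:360]
cv2.imwrite('pics/crop2.png',np.hstack([cv2.resize(t,(400,310)),cv2.resize(s,(400,310))])[...,::-1]); st()
E
```

```text
7.7 [537.3 125.3 186.4] [[0.993, -0.122, -0.002], [-0.122, -0.993, -0.0], [-0.002, 0.001, -1.0]] [-0.23 -0.2  -0.16] 0.748 0.0 [ 0.05   0.351 -0.445  1.858  0.18   0.973 -2.166]
```

View pics/crop2.png

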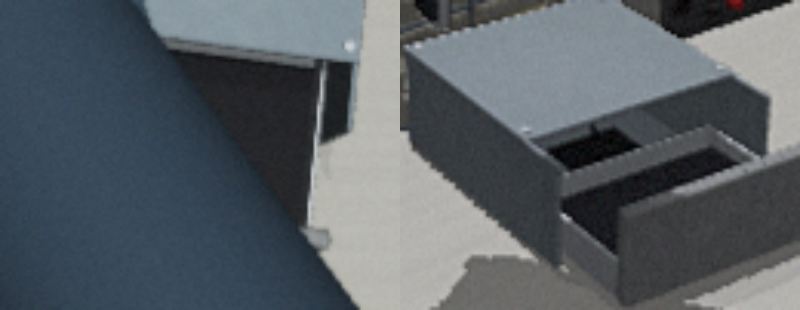

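The drawer has sprung out (black insert visible in the scene crop). The arm hides the seat from the top camera for now. Next is the objective.

Request:
{"op": "carry_out", "data": {"moves": [[-0.01,-0.33,0,0,0,0,0.5],[-0.02,-0.67,0,0,0,0,0.5],[-0.03,-0.955,0,0,0,0,0.5],[-0.03,-0.955,0,0,0,0,0.5],[-0.03,-0.955,0,0,0,0,0.5],[-0.03,-0.955,0,0,0,0,0.5]]}}

```text
t: 8.45
eef_pos: [550.9, 265.4, 187.5]
tcp_rot: [[0.992, -0.126, -0.0], [-0.126, -0.992, -0.002], [0.0, 0.002, -1.0]]
wrist_force: [0.4, -1.0, 0.5]
finger_gap: 0.75
gripper_force: 0.0
```

```bash
python3 - <<'E'
from h import *
p,d,m=cap("top"); W=pts(d,m); cv2.imwrite('pics/top2.png',p[...,::-1]); st()
s,ds,ms=cap("scene"); 
cv2.imwrite('pics/crop3.png',np.hstack([cv2.resize(p[150:290,280:420],(400,400)),cv2.resize(s[200:320,140:260],(400,400))])[...,::-1])
np.savez('top2.npz',p=p,W=W)
E
```

```text
8.5 [551.  265.7 187.7] [[0.992, -0.126, 0.0], [-0.126, -0.992, -0.001], [0.0, 0.001, -1.0]] [-0.2   0.02 -0.95] 0.753 0.0 [-0.176  0.448 -0.463  1.718  0.229  1.03  -2.415]
```

View pics/crop3.png

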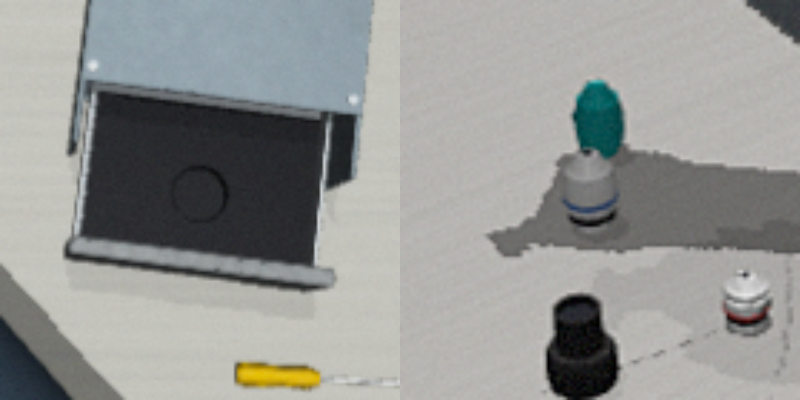

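The crop shows the round seat in the insert at top pixel (350,218). The white objective stands ready at about (197,258) in the scene view. Next I cast the seat ray and go down on the objective.

```bash
cat >> h.py <<'E'
def ray(m,u,v,z):
    K=np.array([[m['fx'],0,m['cx']],[0,m['fy'],m['cy']],[0,0,1]])
    n=cv2.undistortPoints(np.array([[[u,v]]],float),K,np.array(m['D'])).ravel()
    T=np.linalg.inv(np.array(m['world_to_cam'])); r=T[:3,:3]@[n[0],n[1],1]; o=T[:3,3]
    return np.round(o+r*(z-o[2])/r[2],1)
E
python3 - <<'E'
from h import *
m=arm.camera_model("top"); print('seat',ray(m,350,217.9,25))
z=np.load('top2.npz');W=z['W'];p=z['p']
g=p[200:237,332:369].max(2); print(np.round(np.median(W[215:221,347:353].reshape(-1,3),0),1))
w=W[225:265,290:420].reshape(-1,3); t=w[(w[:,2]>66)&(w[:,2]<80)&(w[:,0]<510)]
r=cv2.minAreaRect(t[:,:2].astype(np.float32)); print('front top edge',r,len(t))
E
```

```text
seat [524.6 -22.   25. ]
[526.4 -22.7  15.1]
front top edge ((477.6356201171875, -14.490478515625), (166.2704315185547, 12.117016792297363), 82.93421173095703) 640
```

Request:
{"op": "carry_out", "data": {"moves": [[0,-0.015,0.33,0,0,0,0.5],[0,-0.015,0.67,0,0,0,0.5],[0,-0.015,0.85,0,0,0,0.5],[0,-0.015,0.85,0,0,0,0.5]]}}

```text
t: 9.05
eef_pos: [549.5, 268.5, 58.2]
tcp_rot: [[0.992, -0.124, -0.004], [-0.124, -0.992, -0.003], [-0.004, 0.003, -1.0]]
wrist_force: [-0.2, 0.1, 0.2]
finger_gap: 0.746
gripper_force: 0.0
```

Request:
{"op": "carry_out", "data": {"moves": [[0,0,0.15,0,0,0,0.5],[0,0,0.3,0,0,0,0.5],[0,0,0.305,0,0,0,0.5],[0,0,0.305,0,0,0,0.5]]}}

```text
t: 9.55
eef_pos: [551.9, 270.7, 16.3]
tcp_rot: [[0.992, -0.123, 0.002], [-0.123, -0.992, 0.001], [0.002, -0.002, -1.0]]
wrist_force: [-0.8, -0.4, 0.7]
finger_gap: 0.747
gripper_force: 0.0
```

Request:
{"op": "carry_out", "data": {"newtons": 30, "moves": [[0,0,0,0,0,0,0],[0,0,0,0,0,0,-0.3],[0,0,0,0,0,0,-1],[0,0,0,0,0,0,-1],[0,0,0,0,0,0,-1],[0,0,0,0,0,0,-1],[0,0,0,0,0,0,-1]]}}

```text
t: 10.42
eef_pos: [551.3, 270.4, 15.4]
tcp_rot: [[0.992, -0.123, 0.001], [-0.123, -0.992, 0.0], [0.001, -0.0, -1.0]]
wrist_force: [-1.1, -1.4, 5.8]
finger_gap: 0.309
gripper_force: 29.5
```

The gap of 26 mm at this height means I'm on the taper, so I'll reopen and grip about 5.5 mm lower.

Request:
{"op": "carry_out", "data": {"moves": [[0,0,0,0,0,0,-0.1],[0,0,0,0,0,0,-0.1],[0,0,0.02,0,0,0,-0.1],[0,0,0.037,0,0,0,-0.1],[0,0,0.037,0,0,0,-0.1],[0,0,0.037,0,0,0,-1],[0,0,0.037,0,0,0,-1],[0,0,0.037,0,0,0,-1],[0,0,0.037,0,0,0,-1],[0,0,0.037,0,0,0,-1]]}}

```text
t: 11.68
eef_pos: [550.8, 270.1, 9.0]
tcp_rot: [[0.992, -0.123, 0.0], [-0.123, -0.992, -0.0], [0.0, 0.0, -1.0]]
wrist_force: [-0.2, -0.5, -0.2]
finger_gap: 0.31
gripper_force: 30.0
```

Request:
{"op": "carry_out", "data": {"newtons": 40, "moves": [[0,0,-0.1,0,0,0,-1],[0,0,-0.25,0,0,0,-1],[0,0,-0.5,0,0,0,-1],[0,0,-0.77,0,0,0,-1],[0,0,-0.77,0,0,0,-1],[0,0,-0.77,0,0,0,-1]]}}

```text
t: 12.42
eef_pos: [550.4, 269.9, 124.5]
tcp_rot: [[0.992, -0.123, -0.0], [-0.123, -0.992, -0.001], [-0.0, 0.001, -1.0]]
wrist_force: [-0.3, -0.2, -1.5]
finger_gap: 0.312
gripper_force: 40.8
```

Request:
{"op": "carry_out", "data": {"moves": [[0.005,0.1,0,0,0,0,-1],[0.01,0.3,0,0,0,0,-1],[0.02,0.55,0,0,0,0,-1],[0.025,0.8,0,0,0,0,-1],[0.03,0.975,0,0,0,0,-1],[0.03,0.975,0,0,0,0,-1]]}}

```text
t: 13.18
eef_pos: [536.5, 120.4, 123.2]
tcp_rot: [[0.992, -0.128, -0.003], [-0.128, -0.992, -0.003], [-0.002, 0.003, -1.0]]
wrist_force: [0.0, 0.2, -0.7]
finger_gap: 0.308
gripper_force: 40.8
```

Request:
{"op": "carry_out", "data": {"moves": [[0.005,0.2,0,0,0,0,-1],[0.015,0.45,0,0,0,0,-1],[0.025,0.7,0,0,0,0,-1],[0.035,0.9,0,0,0,0,-1],[0.035,0.975,0,0,0,0,-1],[0.035,0.975,0,0,0,0,-1],[0.035,0.975,0,0,0,0,-1],[0.035,0.975,0,0,0,0,-1]]}}

```text
t: 14.18
eef_pos: [524.7, -19.6, 124.6]
tcp_rot: [[0.993, -0.12, 0.0], [-0.12, -0.993, 0.001], [0.0, -0.001, -1.0]]
wrist_force: [0.7, -0.9, -0.3]
finger_gap: 0.307
gripper_force: 40.8
```

```bash
python3 - <<'E'
from h import *
s,ds,ms=cap("scene"); st()
cv2.imwrite('pics/crop4.png',cv2.resize(s[90:250,210:370],(560,560))[...,::-1])
E
```

```text
14.225 [524.7 -19.9 124.5] [[0.993, -0.121, 0.0], [-0.121, -0.993, 0.0], [0.0, -0.0, -1.0]] [ 0.72  0.63 -0.73] 0.304 40.8 [ 0.298  0.386 -0.422  1.978  0.212  0.82  -1.934]
```

View pics/crop4.png

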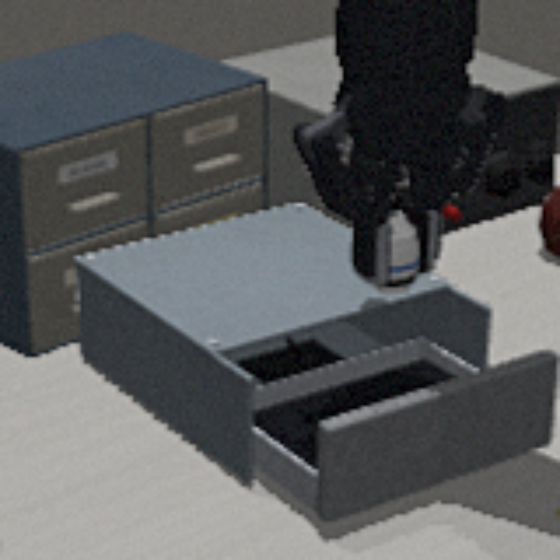

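The objective is held upright at about (398,245) in the crop, over the seat. I'll lower it.

Request:
{"op": "carry_out", "data": {"moves": [[0.002,0.01,0.15,0,0,0,-1],[0.002,0.01,0.3,0,0,0,-1],[0.002,0.01,0.45,0,0,0,-1],[0.002,0.01,0.55,0,0,0,-1],[0.002,0.01,0.55,0,0,0,-1],[0.002,0.01,0.55,0,0,0,-1]]}}

```text
t: 14.98
eef_pos: [525.4, -22.5, 42.7]
tcp_rot: [[0.992, -0.122, 0.001], [-0.122, -0.992, 0.0], [0.001, -0.0, -1.0]]
wrist_force: [0.1, -0.2, -1.8]
finger_gap: 0.309
gripper_force: 40.8
```

Request:
{"op": "carry_out", "data": {"moves": [[0,-0.003,0.03,0,0,0,-1],[0,-0.006,0.06,0,0,0,-1],[0,-0.006,0.08,0,0,0,-1],[0,-0.006,0.08,0,0,0,-1]]}}

```text
t: 15.48
eef_pos: [524.6, -21.9, 29.7]
tcp_rot: [[0.992, -0.123, -0.001], [-0.123, -0.992, -0.0], [-0.001, 0.0, -1.0]]
wrist_force: [0.1, -0.6, -1.2]
finger_gap: 0.309
gripper_force: 40.8
```

Request:
{"op": "carry_out", "data": {"moves": [[0,0,0.015,0,0,0,-1],[0,0,0.03,0,0,0,-1],[0,0,0.03,0,0,0,-1],[0,0,0.03,0,0,0,-1]]}}

```text
t: 15.98
eef_pos: [524.8, -21.9, 25.5]
tcp_rot: [[0.992, -0.123, 0.0], [-0.123, -0.992, -0.0], [0.0, 0.0, -1.0]]
wrist_force: [0.8, -0.4, -1.6]
finger_gap: 0.306
gripper_force: 40.8
```

Request:
{"op": "carry_out", "data": {"moves": [[0,0,0.007,0,0,0,-1],[0,0,0.007,0,0,0,-1]]}}

```text
t: 16.23
eef_pos: [525.0, -21.9, 24.9]
tcp_rot: [[0.992, -0.123, 0.0], [-0.123, -0.992, -0.0], [0.0, 0.0, -1.0]]
wrist_force: [-1.9, -0.5, 3.7]
finger_gap: 0.307
gripper_force: 43.6
```

Request:
{"op": "carry_out", "data": {"newtons": 20, "moves": [[0,0,0,0,0,0,-0.34],[0,0,0,0,0,0,-0.28],[0,0,0,0,0,0,-0.2],[0,0,0,0,0,0,0],[0,0,0,0,0,0,0.2],[0,0,0,0,0,0,0.2],[0,0,0,0,0,0,0.2]]}}

```text
t: 17.1
eef_pos: [524.8, -21.9, 24.4]
tcp_rot: [[0.992, -0.123, 0.0], [-0.123, -0.992, -0.0], [0.0, 0.0, -1.0]]
wrist_force: [-0.3, 0.4, 0.4]
finger_gap: 0.6
gripper_force: 0.0
```

Request:
{"op": "carry_out", "data": {"moves": [[0,0,-0.05,0,0,0,0.2],[0,0,-0.15,0,0,0,0.2],[0,0,-0.35,0,0,0,0.2],[0,0,-0.6,0,0,0,0.2],[0,0,-0.9,0,0,0,0.2],[0,0,-0.9,0,0,0,0.2]]}}

```text
t: 17.85
eef_pos: [527.6, -21.6, 164.2]
tcp_rot: [[0.992, -0.123, 0.009], [-0.123, -0.992, -0.001], [0.009, -0.001, -1.0]]
wrist_force: [-0.4, 0.2, -0.9]
finger_gap: 0.6
gripper_force: 0.0
```

Request:
{"op": "carry_out", "data": {"moves": [[-0.15,0.3,0,0,0,0,-1],[-0.3,0.6,0,0,0,0,-1],[-0.3,1,0,0,0,0,-1],[-0.3,1,0,0,0,0,-1],[-0.3,1,0,0,0,0,-1]]}}

```text
t: 18.48
eef_pos: [461.5, -164.8, 159.3]
tcp_rot: [[0.992, -0.123, -0.0], [-0.123, -0.992, 0.001], [-0.0, -0.001, -1.0]]
wrist_force: [-0.0, 0.2, 1.0]
finger_gap: -0.001
gripper_force: 0.0
```

```bash
python3 - <<'E'
from h import *
p,d,m=cap("top"); s,ds,ms=cap("scene"); st()
np.savez('top3.npz',p=p,W=pts(d,m)); np.savez('scene3.npz',p=s,W=pts(ds,ms))
cv2.imwrite('pics/crop5.png',np.hstack([cv2.resize(p[150:290,280:420],(400,400)),cv2.resize(s[130:250,240:360],(400,400))])[...,::-1])
E
```

```text
18.575 [ 461.9 -163.7  159.4] [[0.993, -0.12, -0.0], [-0.12, -0.993, 0.001], [-0.0, -0.001, -1.0]] [ 0.33  0.27 -0.36] -0.002 0.0 [ 0.585  0.28  -0.39   2.023  0.138  0.864 -1.572]
```

View pics/crop5.png

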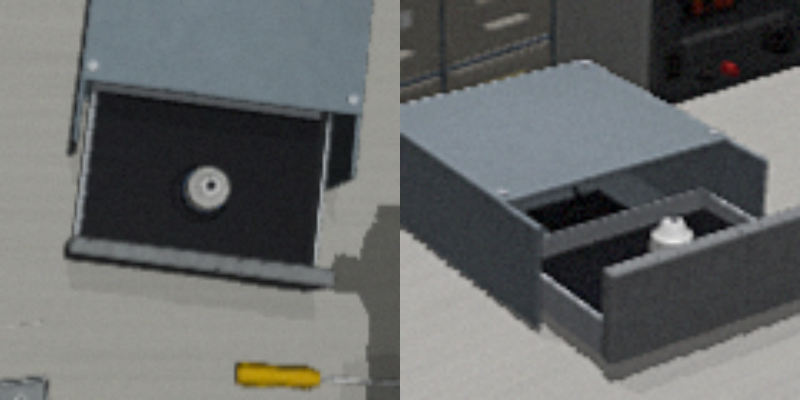

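The objective stands upright in the seat at top pixel about (353,215). Now I'll go in front of the panel to push it shut.

Request:
{"op": "carry_out", "data": {"moves": [[-0.25,-0.2,0,0,0,0,-1],[-0.25,-0.5,0,0,0,0,-1],[-0.25,-0.8,0,0,0,0,-1],[-0.25,-0.985,0,0,0,0,-1],[-0.25,-0.985,0,0,0,0,-1],[-0.25,-0.985,0,0,0,0,-1],[-0.25,-0.985,0,0,0,0,-1]]}}

```text
t: 19.45
eef_pos: [442.5, -14.9, 159.3]
tcp_rot: [[0.992, -0.124, -0.0], [-0.124, -0.992, -0.0], [-0.0, 0.0, -1.0]]
wrist_force: [0.0, 0.0, -0.1]
finger_gap: -0.005
gripper_force: 0.0
```

```bash
python3 - <<'E'
from h import *
st()
w=np.load('top3.npz')['W'][207:224,344:362].reshape(-1,3); t=w[w[:,2]>52]; print('obj top',len(t),np.nanmax(t[:,2]),np.round(np.median(t,0),1))
E
```

```text
19.45 [442.5 -14.9 159.3] [[0.992, -0.124, -0.0], [-0.124, -0.992, -0.0], [-0.0, 0.0, -1.0]] [ 0.04  0.03 -0.1 ] -0.005 0.0 [ 0.372  0.215 -0.489  2.117  0.136  0.839 -1.894]
obj top 110 63.6596158548457 [525.5 -22.3  57.2]
```

Request:
{"op": "carry_out", "data": {"moves": [[0,0,0.2,0,0,0,-1],[0,0,0.5,0,0,0,-1],[0,0,0.7,0,0,0,-1],[0,0,0.81,0,0,0,-1],[0,0,0.81,0,0,0,-1],[0,0,0.81,0,0,0,-1]]}}

```text
t: 20.2
eef_pos: [443.2, -14.4, 38.5]
tcp_rot: [[0.992, -0.124, 0.001], [-0.124, -0.992, -0.0], [0.001, 0.0, -1.0]]
wrist_force: [-0.1, 0.5, 1.1]
finger_gap: 0.002
gripper_force: 0.0
```

Request:
{"op": "carry_out", "data": {"moves": [[0.03,0,0,0,0,0,-1],[0.06,0,0,0,0,0,-1],[0.08,0,0,0,0,0,-1],[0.095,0,0,0,0,0,-1],[0.107,0,0,0,0,0,-1],[0.12,0,0,0,0,0,-1],[0.132,0,0,0,0,0,-1],[0.145,0,0,0,0,0,-1],[0.157,0,0,0,0,0,-1],[0.17,0,0,0,0,0,-1]]}}

```text
t: 21.45
eef_pos: [467.5, -17.1, 37.8]
tcp_rot: [[0.992, -0.123, -0.001], [-0.123, -0.992, -0.0], [-0.001, 0.0, -1.0]]
wrist_force: [-2.3, -0.4, 0.4]
finger_gap: -0.0
gripper_force: 1.4
```

Request:
{"op": "carry_out", "data": {"moves": [[0.015,0,0,0,0,0,-1],[0.03,0,0,0,0,0,-1],[0.045,0,0,0,0,0,-1],[0.06,0,0,0,0,0,-1],[0.075,0,0,0,0,0,-1],[0.09,0,0,0,0,0,-1],[0.105,0,0,0,0,0,-1],[0.12,0,0,0,0,0,-1],[0.135,0,0,0,0,0,-1],[0.15,0,0,0,0,0,-1],[0.165,0,0,0,0,0,-1],[0.18,0,0,0,0,0,-1]]}}

```text
t: 22.95
eef_pos: [494.8, -20.5, 37.9]
tcp_rot: [[0.992, -0.123, -0.0], [-0.123, -0.992, -0.0], [-0.0, 0.0, -1.0]]
wrist_force: [-3.4, -0.0, -2.9]
finger_gap: -0.003
gripper_force: 1.6
```

Request:
{"op": "carry_out", "data": {"moves": [[0.015,0,0,0,0,0,-1],[0.03,0,0,0,0,0,-1],[0.045,0,0,0,0,0,-1],[0.06,0,0,0,0,0,-1],[0.075,0,0,0,0,0,-1],[0.09,0,0,0,0,0,-1],[0.105,0,0,0,0,0,-1],[0.12,0,0,0,0,0,-1],[0.135,0,0,0,0,0,-1],[0.15,0,0,0,0,0,-1],[0.165,0,0,0,0,0,-1],[0.18,0,0,0,0,0,-1]]}}

```text
t: 24.45
eef_pos: [521.6, -23.8, 37.9]
tcp_rot: [[0.992, -0.123, -0.0], [-0.123, -0.992, -0.0], [-0.0, 0.0, -1.0]]
wrist_force: [-4.2, -0.1, -2.7]
finger_gap: -0.002
gripper_force: 2.0
```

Request:
{"op": "carry_out", "data": {"moves": [[0.0125,0,0,0,0,0,-1],[0.025,0,0,0,0,0,-1],[0.0375,0,0,0,0,0,-1],[0.05,0,0,0,0,0,-1],[0.0625,0,0,0,0,0,-1],[0.075,0,0,0,0,0,-1],[0.0875,0,0,0,0,0,-1],[0.1,0,0,0,0,0,-1],[0.11,0,0,0,0,0,-1]]}}

```text
t: 25.58
eef_pos: [538.3, -25.8, 38.1]
tcp_rot: [[0.992, -0.123, 0.001], [-0.123, -0.992, -0.0], [0.001, -0.0, -1.0]]
wrist_force: [-4.0, -0.7, -2.1]
finger_gap: -0.001
gripper_force: 1.5
```

Request:
{"op": "carry_out", "data": {"moves": [[0.0075,0,0,0,0,0,-1],[0.0125,0,0,0,0,0,-1]]}}

```text
t: 25.82
eef_pos: [540.0, -25.9, 38.1]
tcp_rot: [[0.992, -0.123, 0.0], [-0.123, -0.992, -0.0], [0.0, -0.0, -1.0]]
wrist_force: [-4.0, -0.9, -0.6]
finger_gap: -0.001
gripper_force: 1.8
```

Request:
{"op": "carry_out", "data": {"moves": [[0.0075,0,0,0,0,0,-1]]}}

```text
t: 25.95
eef_pos: [541.0, -26.1, 38.1]
tcp_rot: [[0.992, -0.123, 0.0], [-0.123, -0.992, -0.0], [0.0, 0.0, -1.0]]
wrist_force: [-4.8, -1.2, -0.2]
finger_gap: 0.0
gripper_force: 2.1
```

Request:
{"op": "carry_out", "data": {"moves": [[0.007,0,0,0,0,0,-1]]}}

```text
t: 26.08
eef_pos: [541.5, -26.2, 38.1]
tcp_rot: [[0.992, -0.122, -0.001], [-0.122, -0.992, -0.0], [-0.001, 0.0, -1.0]]
wrist_force: [-6.9, -0.6, 2.7]
finger_gap: -0.002
gripper_force: 3.1
```

Request:
{"op": "carry_out", "data": {"moves": [[0.002,0,0,0,0,0,-1],[0.002,0,0,0,0,0,-1],[0.002,0,0,0,0,0,-1],[-0.03,0,0,0,0,0,-1],[-0.1,0,0,0,0,0,-1],[-0.25,0,0,0,0,0,-1],[-0.45,0,0,0,0,0,-1],[-0.66,0,0,0,0,0,-1],[-0.66,0,0,0,0,0,-1],[-0.66,0,0,0,0,0,-1]]}}

```text
t: 27.32
eef_pos: [445.6, -13.8, 38.7]
tcp_rot: [[0.992, -0.122, 0.004], [-0.122, -0.992, 0.0], [0.004, -0.001, -1.0]]
wrist_force: [0.4, -0.2, 0.2]
finger_gap: -0.002
gripper_force: 0.0
```

Request:
{"op": "carry_out", "data": {"moves": [[0,0.1,-0.33,0,0,0,-1],[0,0.2,-0.67,0,0,0,-1],[0,0.4,-1,0,0,0,-1],[0,0.7,-1,0,0,0,-1],[0,1,-1,0,0,0,-1],[0,1,-1,0,0,0,-1],[0,1,-1,0,0,0,-1]]}}

```text
t: 28.2
eef_pos: [426.3, -162.6, 188.2]
tcp_rot: [[0.992, -0.122, 0.002], [-0.122, -0.992, 0.0], [0.001, -0.001, -1.0]]
wrist_force: [0.5, 0.6, 0.5]
finger_gap: 0.002
gripper_force: 0.0
```

```bash
python3 - <<'E'
from h import *
p,d,m=cap("top"); s,ds,ms=cap("scene"); st(); W=pts(d,m)
w=W[85:265,290:425].reshape(-1,3); t=w[(w[:,2]>66)&(w[:,2]<83)&(w[:,0]<860)]
r=cv2.minAreaRect(t[:,:2].astype(np.float32)); print(r)
cv2.imwrite('pics/crop6.png',np.hstack([cv2.resize(p[80:290,140:420],(400,300)),cv2.resize(s[130:340,150:430],(400,300))])[...,::-1])
E
```

```text
28.3 [ 426.1 -161.8  188.1] [[0.993, -0.12, 0.001], [-0.12, -0.993, 0.0], [0.001, -0.0, -1.0]] [-0.61  0.36  1.12] -0.001 0.0 [ 0.656  0.189 -0.432  2.063  0.099  0.909 -1.521]
((645.3017578125, -35.69132995605469), (180.5933074951172, 210.86782836914062), 82.98242950439453)
```

View pics/crop6.png

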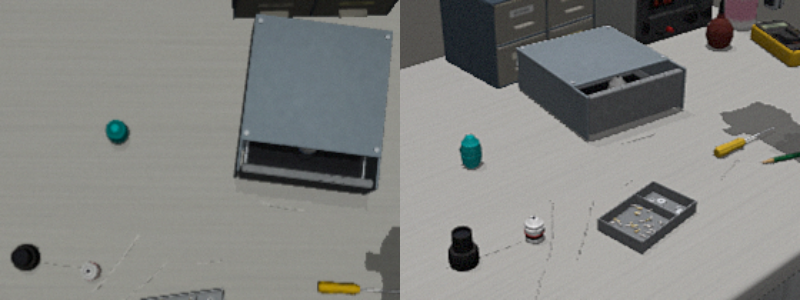

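The last picture shows the drawer latched shut, with its outline the same as at the start (181 x 211 mm). The objective is inside, and the other optics have not moved.

```bash
python3 -c "
from cell import arm
print(arm.sign_off())"
```

```text
the job is handed in; nothing more can be done
None
```

The larger objective now stands upright in the seat of the latched drawer; no press read above about 7.5 N, the other optics were left alone, and the job was handed in at about 28 s.

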